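# Stack two clutch plates on a splined hub, tabs opposite

### The arm

A 6-joint arm with a two-finger parallel gripper is mounted at the origin on a cart in front of the work surface, level with it; the furniture and walls round the work are solid. World frame = base frame: x ahead of the robot, y to its left, z up, the work surface at z = 0. Lengths are in m, angles in rad, forces in N, time in s.
With the tool pointing down it reaches from about 0.35 to 0.725 m from the base axis. Payload 4.3 kg.
Tool frame: the origin (TCP) lies at the very end of the fingers, on their centre line; the grasp point (between the pads) lies 19 mm behind it (robot.hold_point_z is the distance from the TCP to the grasp point, in m); x points along the fingers, z is the direction in which the jaws open and shut, and the axes are right-handed (so a half turn about x gives the same grasp; the last joint's range is limited). The gripper opens to 85 mm and grips with 20 to 120 N. Pads are 22 mm wide; open, the fingers measure 114 mm over their backs; the gripper's body (76 mm by 85 mm) begins 54 mm behind the grasp point. The pads swing forward as they close: fully open they stand 13 mm farther back than shut.
Start: joints at [-1.331, 0.377, 0.081, 1.274, 0, 1.46], TCP at [0.197, -0.54, 0.231] pointing down, gripper open.
Joint ranges: [-2.72, 2.72], [-0.84, 1.66], [-1.02, 1.22], [-1.77, 2.12], [-1.37, 1.28], [-3.14, 3.14]. Speed limits (rad/s): [2.57, 2.57, 3.14, 3.14, 3.14, 3.14].

### API

Orientations are given as [roll, pitch, yaw] about the fixed x, y, z axes, in that order (R = Rz(yaw) Ry(pitch) Rx(roll)).
In Python, from cell import robot gives the robot as it stands.
- The arm moves only by the tool play_rows, never from a script. Its argument "motion" is a list of rows, each a list of 3 entries, a list of its own where there are three numbers: the shift along the tool's x, y, z in cm, then the turn, a rotation vector about the tool's x, y, z in degrees, then the closure, from 0 (fully open) to 1 (shut). A call has 1 to 10 rows; each row is the pose to reach, as a shift and turn from the pose commanded when the call began, along the tool's axes at that moment; what a row does not reach only later rows make up. A row lasts 1/8 s, in which the tool goes at most 62.5 mm and 10.7 degrees, less where a joint would pass 70% of its speed; a pose out of reach is approached as far as the arm can. A call with a gripper value outside its range is refused whole. The fingers move at their own pace and stop on an object; "newtons" is the grip in N (left out, the last holds). Time passes only in rows, so rows that repeat a pose let the fingers close. It gives the time, the measured TCP pose, the force and the opening at its end, in the units of the state.
- robot.observe(): the state, without advancing time (a new reading comes with each control period).
- robot.grab_frame(name): name is "side" or "top"; returns a dict with "frame" (400x640x3 uint8, red, green, blue), "K" (3x3 intrinsics, pixels), "rvec" (rotation vector, rad) and "tvec" (3), from world to camera coordinates, as OpenCV has them. Camera axes: x right, y down, z forward; pixel columns grow to the right and rows downward; lengths in m; the calibration is good to about 2 mm. A picture is of the moment at which its call begins. There is no depth.
- robot.finish_job(): hands the job in, once; it reports no verdict.
The state is a dict: "time": time; "joints": joint angles; "joint_vel": joint speeds; "tau": joint torques, N m; "tool_pos": TCP position; "ee_rot": TCP orientation; "ft_force": force on the tool from outside, world axes, zero at the start; "ft_torque": the same for the moment, N m; "finger_gap": opening from 0.0 (shut) to 1.0 (fully open).
Only numpy, scipy, OpenCV 4.12 (cv2) and the standard library are available. Lean on these libraries where they do the work, as an engineer would, in place of code of your own. Each camera call takes 0.05 s, during which the arm holds its last target. There are 200 camera calls.

### The job

Rebuild the small overload clutch: slide the dark disc with the rust-coloured lining onto the splined hub first, with its tab as close to over the red pin as the teeth allow, then the bright steel plate on top of it with its tab pointing the exact opposite way, both fully home, flat and let go. The hub stands turned by an unknown angle of up to about 35 degrees, so feel for the teeth gently and never force a plate down; leave the white bottle, the black cap and the eyepiece where they are.

Things in the scene. Friction and masses are not known exactly. Their poses are not given: they have to be found in the camera images.
- clutch_stand: Grey fixed stand under the splined steel hub. Origin: centre of the underside on the worktop, on the hub's axis; z up; +x points to the red pin. Foot radius 46, column radius 26 up to a flat seat 40 high. Hub core: radius 16.5, straight to 74 high, coned to radius 11 at 82 (top). The hub sits in a stiff 1.5 N m drag, so it does not turn under a light touch. Over 40 N on a plate is forcing
- seat (a point): Centre of the flat seat, 40 above the worktop on the hub's axis; the lower plate's underside rests here, the upper plate's 8 higher. Axes as the stand's
- tooth_tops (a point): Point on the axis level with the flat tops of the hub's four teeth (66 high; teeth 13.6 wide, out to radius 20.3, down to the seat, no lead-in). Axes as the stand's, NOT turning with the hub: the teeth stand 45, 135... degrees from +x plus an unmeasured turn of 8 to 35 degrees. A centred plate (1 mm clearance) lies on the tops until turned to fit (play 2.5 degrees each way)
- pin (a point): Top of the red pin (radius 5, 30 high, 60 from the hub's axis) that marks the stand's +x side. A fitted plate's tab stands within 38 degrees of this direction, or of the opposite one
- lining_disc: Dark steel disc with rust-coloured lining pads on its upper face, ring 8 thick, outside radius 30, tab along its +x, two grip flats 26 long and 60 apart facing +y and -y. Four square inward teeth 13.6 wide, tips on radius 17.5, gaps out to radius 22. Origin: centre of the underside; z up. Starts flat on the worktop, right side up; 70 to 130 g
- lining_disc_tab (a point): Point on top of the dark disc's flat tab, 45 out from its centre (tab 14 wide, reaching to 50). The inward teeth stand 0, 90, 180, 270 degrees from the tab
- steel_plate: Bright plain steel plate, ring 8 thick, outside radius 30, tab along its +x, two grip flats 26 long and 60 apart facing +y and -y. Four square inward teeth 13.6 wide, tips on radius 17.5, gaps out to radius 22. Origin: centre of the underside; z up. Starts flat on the worktop, right side up; 70 to 130 g
- steel_plate_tab (a point): Point on top of the bright plate's flat tab, 45 out from its centre (tab 14 wide, reaching to 50). The inward teeth stand 0, 90, 180, 270 degrees from the tab
- xylene_bottle: White bottle with black cap, 37 across, 86 high, a bystander; origin centre of the underside
- dust_cap_1: Black round cap, 47 across, 13 high, a bystander; origin centre of the underside
- eyepiece_spare: Black eyepiece with a white band, 35 across, 42 high, a bystander; origin centre of the underside
Things that resemble listed ones, but are neither listed nor needed, are in the scene too. Leave any green or purple look-alike of the steel_plate alone.

How it is judged:
By the outcome, as a careful person would: the job done as asked, in the order asked, and still so for the second after the job is handed in, with the robot touching nothing.
It also fails if it takes over 70 s, if anything falls off the work surface, if the arm or the gripper's body presses on something with over 40 N, if the wrist force passes 120 N, or if a joint passes its speed limit or range.

## Working session

There is one attempt and no reset: what is moved stays moved. The work goes in short steps, Python scripts to look and compute and a tool call to move; the robot and the scene stay as the last step left them, time stands still between calls to the robot, and variables do not carry over. Pictures are saved under pics/ and viewed, about 8 in all and at most 12, crops included, and the job is handed in when it is done.

Besides the shell and the picture viewer there is one more tool, called after "Call:" in YAML: its name, and indented under it one key for each argument. play_rows: Moves the arm, as the interface text tells. Its arguments: {"type":"object","properties":{"motion":{"type":"array","items":{"type":"array"}},"newtons":{"type":"number"}},"required":["motion"]}

```bash
ls; mkdir -p pics; python3 - <<'E'
from cell import robot
import cv2
s=robot.observe()
print({k:s[k] for k in('time','tool_pos','ee_rot','finger_gap','ft_force')},robot.hold_point_z)
for n in('top','side'):
    d=robot.grab_frame(n); cv2.imwrite(f'pics/{n}0.png',d['frame'][:,:,::-1]); print(n,d['K'],d['rvec'],d['tvec'])
E
```

```text
pics
{'time': 0.0, 'tool_pos': array([ 0.19691454, -0.53953518,  0.23036022]), 'ee_rot': array([3.04017256, 1.56874924, 1.81918403]), 'finger_gap': 1.0008246172647342, 'ft_force': array([-0.54166543, -0.94447705, -0.44281709])} 0.0187
top [[424.34307372   0.         318.95100846]
 [  0.         424.34307372 206.10857543]
 [  0.           0.           1.        ]] [ 2.15360154 -2.12163548  0.19951564] [-3.66163387e-04  5.31913564e-01  9.48990043e-01]
side [[383.99894118   0.         326.65875339]
 [  0.         383.99894118 197.4602269 ]
 [  0.           0.           1.        ]] [ 2.16253901 -0.32305567  0.18209657] [-0.48976418  0.15026144  0.76197574]
```

View pics/top0.png

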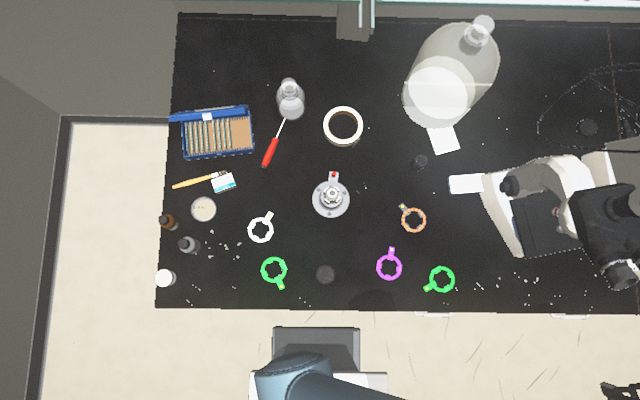

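View pics/side0.png

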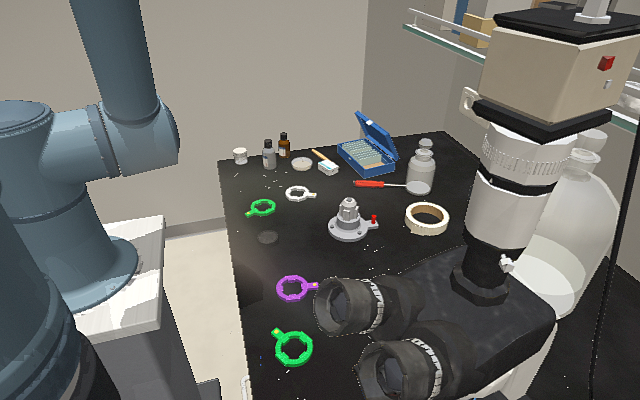

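The top picture shows the bright plate at about (261,229) with its tab at (269,215). The dark disc with rust pads is at (413,219), tab at (403,208). The stand is at (331,198) with the red pin at (334,175), and the black cap is at (325,273). The side view confirms the hub at (348,215) and the pin at (374,220).

```bash
cat > h.py <<'E'
import numpy as np, cv2
from cell import robot
from scipy.spatial.transform import Rotation as R
class Cam:
    def __init__(s,n):
        d=robot.grab_frame(n); s.im=d['frame']; s.K=d['K']; s.r=np.array(d['rvec'],float); s.t=np.array(d['tvec'],float)
        s.M=cv2.Rodrigues(s.r)[0]; s.c=-s.M.T@s.t
    def ray(s,uv,z):
        uv=np.atleast_2d(uv).astype(float); p=np.c_[uv,np.ones(len(uv))]@np.linalg.inv(s.K).T@s.M
        return s.c+p*((z-s.c[2])/p[:,2])[:,None]
    def px(s,p): return cv2.projectPoints(np.atleast_2d(p).astype(float),s.r,s.t,s.K,None)[0][:,0]
def crop(im,x0,y0,w,h,k,name): cv2.imwrite(name,cv2.resize(im[y0:y0+h,x0:x0+w,::-1],None,fx=k,fy=k,interpolation=cv2.INTER_CUBIC))
def tool():
    s=robot.observe(); return np.array(s['tool_pos']),R.from_euler('xyz',s['ee_rot']).as_matrix(),s
E
python3 - <<'E'
from h import *
c=Cam('top'); print('cam',c.c)
g=c.im.astype(int)
def blob(x0,y0,x1,y1,f,z,nm):
    m=np.zeros(g.shape[:2],np.uint8); m[y0:y1,x0:x1]=f(g[y0:y1,x0:x1])
    n,l,st,ce=cv2.connectedComponentsWithStats(m); i=1+np.argmax(st[1:,4]); m=(l==i).astype(np.uint8)
    cs=max(cv2.findContours(m,cv2.RETR_EXTERNAL,cv2.CHAIN_APPROX_NONE)[0],key=len)[:,0]
    P=c.ray(cs,z)[:,:2]
    # circle fit w/ trimming of the tab
    Q=P.copy()
    ctr=Q.mean(0)
    for _ in range(8):
        A=np.c_[2*Q,np.ones(len(Q))]; s=np.linalg.lstsq(A,(Q**2).sum(1),rcond=None)[0]; ctr=s[:2]; r=np.sqrt(s[2]+ctr@ctr)
        d=np.linalg.norm(P-ctr,axis=1); Q=P[d<r+.003]
    far=P[d>.036]; ta=np.degrees(np.arctan2(*(far.mean(0)-ctr)[::-1])) if len(far) else None
    print(nm,'px',ce[i],'area',st[i,4],'centre',ctr,'r',r,'maxr',d.max(),'tab deg',ta)
    return ctr
br=lambda a:(a.min(2)>110)
blob(240,205,282,250,br,.008,'steel')
blob(390,195,435,240,lambda a:(a.max(2)>75),.008,'disc')
red=lambda a:(a[...,0]>130)&(a[...,1]<80)
p=blob(322,165,345,185,red,.03,'pin')
blob(305,175,355,222,lambda a:a.min(2)>70,.006,'foot')
crop(c.im,300,160,64,64,9,'pics/hub.png')
a=cv2.resize(c.im[195:250,235:290],None,fx=7,fy=7,interpolation=2); b=cv2.resize(c.im[190:245,385:440],None,fx=7,fy=7,interpolation=2)
cv2.imwrite('pics/plates.png',np.hstack([a,b])[:,:,::-1])
E
```

```text
cam [0.36122213 0.02010246 1.02597697]
steel px [261.19239905 227.6912114 ] area 421 centre [0.47903601 0.14807043] r 0.030871133427703708 maxr 0.05099061270094508 tab deg -29.503093177870518
disc px [411.91625616 217.87192118] area 406 centre [ 0.50905405 -0.2228932 ] r 0.030652619003574067 maxr 0.05112388828355175 tab deg 40.19260319615746
pin px [333.25 175.  ] area 4 centre [ 0.61139714 -0.02547581] r 0.0024381472766861825 maxr 0.003448266976892821 tab deg None
foot px [330.56528926 197.74132231] area 1210 centre [ 0.55787569 -0.02082777] r 0.04618333840270772 maxr 0.062476897532414116 tab deg -2.335047069814517
```

View pics/hub.png

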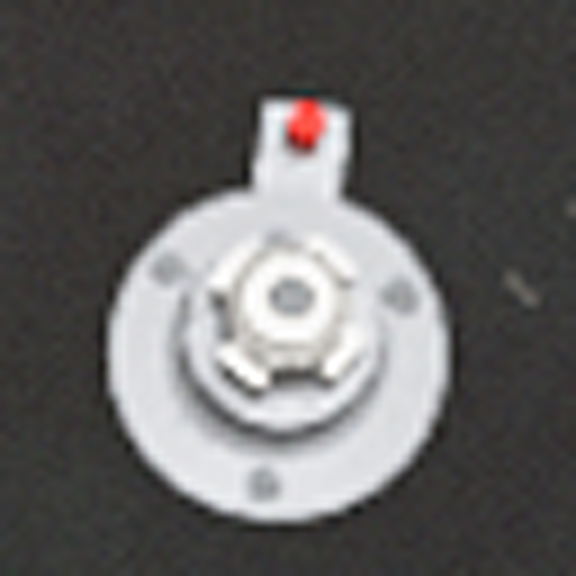

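View pics/plates.png

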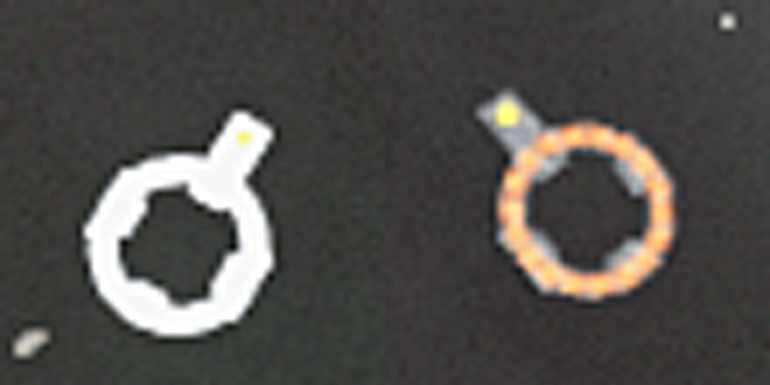

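The hub crop shows the hub top at about (332.4,193) in the full frame, the pin at (334,174), and teeth showing at lower left, lower right, and upper left and right. The plates crop shows tab dots at (269.9,214.7) for the steel and (402.4,206.1) for the disc. The sizes fit (r 30.8, tab end 51).

```bash
cat >> h.py <<'E'
def plan(xyz,yaw,fr=None):
    """shift (cm) and turn (deg, rotvec) in the present tool frame to TCP xyz, pointing down, jaw z-axis at world yaw deg"""
    p,M,s=tool(); a=np.radians(yaw)
    z=np.array([np.cos(a),np.sin(a),0]); x=np.array([0,0,-1.]); T=np.c_[x,np.cross(z,x),z]
    print('shift cm',np.round(M.T@(np.array(xyz)-p)*100,2),'turn',np.round(np.degrees(R.from_matrix(M.T@T).as_rotvec()),1))
def st():
    p,M,s=tool(); print('t',round(s['time'],2),'p',np.round(p*1000,1),'yawz',np.round(np.degrees(np.arctan2(M[1,2],M[0,2])),1),'down',np.round(M[:,0],3),'F',np.round(s['ft_force'],1),'T',np.round(s['ft_torque'],2),'gap',round(s['finger_gap']*85,1),'q',np.round(s['joints'],2))
E
python3 - <<'E'
from h import *
c=Cam('top'); st()
for n,uv,z in(('hubtop',(332.4,193),.082),('steel dot',(269.86,214.7),.008),('disc dot',(402.4,206.1),.008),('pin',(333.6,174),.03)): print(n,c.ray(uv,z)[0][:2])
for z in(0,.004,.008,.012):print('foot',z,c.ray((330.57,200),z)[0][:2])
for ctr in((.5575,-.0213),):
  g=cv2.cvtColor(c.im,cv2.COLOR_RGB2GRAY).astype(np.float32)
  th=np.arange(0,360,5); v=[]
  for r in(.0185,.0195):
    q=c.px(np.c_[ctr[0]+r*np.cos(np.radians(th)),ctr[1]+r*np.sin(np.radians(th)),np.full(len(th),.066)]).astype(np.float32)
    v.append(cv2.remap(g,q[:,:1],q[:,1:],cv2.INTER_LINEAR)[:,0])
  v=np.mean(v,0); print(np.round(v).astype(int).reshape(4,18))
  for k in range(4):
    print(k)
E
```

```text
t 0.2 p [ 197.  -539.8  230.7] yawz -70.0 down [-0.     0.001 -1.   ] F [0.6 1.  0. ] T [-0.01  0.01 -0.06] gap 85.0 q [-1.33  0.38  0.08  1.27 -0.    1.46]
hubtop [ 0.55629286 -0.02208808]
steel dot [0.51540073 0.12573141]
disc dot [ 0.54179898 -0.19672738]
pin [ 0.61392518 -0.02692762]
foot 0 [ 0.55557845 -0.02139068]
foot 0.004 [ 0.5548207  -0.02122891]
foot 0.008 [ 0.55406296 -0.02106714]
foot 0.012 [ 0.55330522 -0.02090537]
[[200 187 180 182 197 217 230 237 239 243 243 246 247 247 245 200 155 125]
 [146 167 179 172 162 161 202 231 244 244 244 243 243 243 219 155 103 109]
 [118 121 119 119 115 136 207 237 244 235 240 237 243 244 242 236 230 227]
 [226 228 226 222 215 214 228 236 242 241 243 239 241 242 240 233 220 210]]
0
1
2
3
```

```bash
python3 - <<'E'
from h import *
c=Cam('top'); d=Cam('side'); print('sidecam',d.c)
for p in([.197,-.54,.231],[.197,-.54,.32],[.29,-.32,.3],[.29,-.32,.2],[.35,-.4,.2],[.5,-.22,.1]): print(p,c.px(p)[0].round(),d.px(p)[0].round())
# triangulate eyepiece ends: intersect rays at plausible heights
for z in(.1,.2,.3,.4): print(z,'topcam(625,275)',c.ray((625,275),z)[0][:2],'(490,183)',c.ray((490,183),z)[0][:2],'side(330,300)',d.ray((330,300),z)[0][:2],'side(395,380)',d.ray((395,380),z)[0][:2])
g=c.im.astype(int)
for nm,(x0,y0,x1,y1),th,tab,c0 in(('disc',(390,195,435,240),75,39.5,(.508,-.2236)),('steel',(240,205,282,250),110,-30.5,(.478,.1485))):
    m=(g[y0:y1,x0:x1].max(2)>th).astype(np.uint8)
    n,l,sT,ce=cv2.connectedComponentsWithStats(m); m=(l==1+np.argmax(sT[1:,4])).astype(np.uint8)
    cs,h=cv2.findContours(m,cv2.RETR_CCOMP,cv2.CHAIN_APPROX_NONE)
    o=max(cs,key=len)[:,0]+[x0,y0]; P=c.ray(o,.007)[:,:2]; ctr=np.array(c0)
    a=np.degrees(np.arctan2(*(P-ctr).T[::-1]))-tab; k=np.abs((a+180)%360-180)>25; Q=P[k]
    s=np.linalg.lstsq(np.c_[2*Q,np.ones(len(Q))],(Q**2).sum(1),rcond=None)[0]
    # hole = background component inside
    n,l,sT,ce=cv2.connectedComponentsWithStats(1-m,connectivity=4); i=[j for j in range(1,n) if l[0,0]!=j and sT[j,4]>60]
    print(nm,'outer',s[:2],np.sqrt(s[2]+s[:2]@s[:2]),'hole',[c.ray(ce[j]+[x0,y0],.004)[0][:2] for j in i])
E
```

```text
sidecam [ 0.30220845 -0.65805331  0.56452668]
[0.197, -0.54, 0.231] [623. 377.] [119. 534.]
[0.197, -0.54, 0.32] [663. 390.] [ 70. 482.]
[0.29, -0.32, 0.3] [516. 326.] [220. 228.]
[0.29, -0.32, 0.2] [491. 320.] [232. 291.]
[0.35, -0.4, 0.2] [531. 289.] [295. 333.]
[0.5, -0.22, 0.1] [422. 218.] [358. 261.]
0.1 topcam(625,275) [ 0.38102344 -0.66030502] (490,183) [ 0.58148737 -0.3759242 ] side(330,300) [ 0.42780529 -0.28740008] side(395,380) [ 0.46748556 -0.43230334]
0.2 topcam(625,275) [ 0.37888502 -0.58682507] (490,183) [ 0.55770004 -0.33315568] side(330,300) [ 0.4007677  -0.36719167] side(395,380) [ 0.43190588 -0.48090119]
0.3 topcam(625,275) [ 0.37674659 -0.51334511] (490,183) [ 0.5339127  -0.29038716] side(330,300) [ 0.3737301  -0.44698326] side(395,380) [ 0.3963262  -0.52949904]
0.4 topcam(625,275) [ 0.37460817 -0.43986515] (490,183) [ 0.51012537 -0.24761863] side(330,300) [ 0.34669251 -0.52677486] side(395,380) [ 0.36074652 -0.57809689]
disc outer [ 0.50937109 -0.22308415] 0.03078810434113452 hole [array([ 0.50930364, -0.22371922])]
steel outer [0.47918271 0.1481326 ] 0.030937465127930656 hole [array([0.47939844, 0.14857511])]
```

```bash
python3 - <<'E'
from h import *
plan([.25,-.30,.2],30); plan([.5093,-.2234,.2],30)
E
```

```text
shift cm [  3.11  13.2  -20.72] turn [-100.   -0.   -0.]
shift cm [  3.11  40.19 -19.03] turn [-100.   -0.   -0.]
```

Call:
play_rows:
  motion:
    - [[1, 4, -6], [-10, 0, 0], 0]
    - [[2, 8, -12], [-20, 0, 0], 0]
    - [[3, 12, -18], [-30, 0, 0], 0]
    - [[3.1, 13.2, -20.7], [-40, 0, 0], 0]
    - [[3.1, 19, -20.3], [-50, 0, 0], 0]
    - [[3.1, 25, -20], [-60, 0, 0], 0]
    - [[3.1, 31, -19.6], [-70, 0, 0], 0]
    - [[3.1, 37, -19.2], [-80, 0, 0], 0]
    - [[3.1, 40.2, -19], [-90, 0, 0], 0]
    - [[3.1, 40.2, -19], [-100, 0, 0], 0]
  newtons: 40

```text
time: 1.55
tool_pos: [0.5119, -0.2229, 0.1998]
ee_rot: [-0.575, 1.57, -0.041]
ft_force: [-0.7, -0.0, 0.2]
finger_gap: 1.0
```

```bash
python3 - <<'E'
from h import *
st(); plan([.5093,-.2234,.04],129.5)
E
```

```text
t 1.55 p [ 511.9 -222.9  199.8] yawz 30.6 down [ 0.001 -0.    -1.   ] F [-0.7 -0.   0.2] T [-0.04  0.05 -0.05] gap 85.0 q [-0.52  0.35 -0.04  1.18  0.    0.51]
shift cm [15.98  0.1  -0.26] turn [-98.9   0.    0. ]
```

Call:
play_rows:
  motion:
    - [[4, 0, 0], [-10, 0, 0], 0]
    - [[8, 0, 0], [-20, 0, 0], 0]
    - [[12, 0, 0], [-30, 0, 0], 0]
    - [[14, 0, 0], [-40, 0, 0], 0]
    - [[15, 0, 0], [-50, 0, 0], 0]
    - [[15, 0, 0], [-60, 0, 0], 0]
    - [[15, 0, 0], [-70, 0, 0], 0]
    - [[15, 0, 0], [-80, 0, 0], 0]
    - [[15, 0, 0], [-90, 0, 0], 0]
    - [[15, 0, 0], [-99.5, 0, 0], 0]

```text
time: 2.8
tool_pos: [0.5096, -0.224, 0.0503]
ee_rot: [2.513, 1.571, -1.504]
ft_force: [-0.4, 0.2, 1.0]
finger_gap: 0.999
```

```bash
python3 - <<'E'
from h import *
st(); plan([.5093,-.2234,.005],129.5)
E
```

```text
t 2.8 p [ 509.6 -224.    50.3] yawz 129.9 down [ 0. -0. -1.] F [-0.4  0.2  1. ] T [ 0.01 -0.   -0.01] gap 84.9 q [-0.53  0.46 -0.28  0.83 -0.   -1.22]
shift cm [ 4.53 -0.01  0.06] turn [ 0.4 -0.  -0. ]
```

Call:
play_rows:
  motion:
    - [[2.5, 0, 0], [0, 0, 0], 0]
    - [[4, 0, 0], [0, 0, 0], 0.1]
    - [[4.6, 0, 0], [0, 0, 0], 0.18]
    - [[4.6, 0, 0], [0, 0, 0], 0.18]
    - [[4.8, 0, 0], [0, 0, 0], 0.18]
    - [[5.0, 0, 0], [0, 0, 0], 0.18]
    - [[5.0, 0, 0], [0, 0, 0], 0.18]

```text
time: 3.68
tool_pos: [0.5097, -0.224, 0.0005]
ee_rot: [-3.024, 1.57, -0.763]
ft_force: [-0.3, 0.8, 0.7]
finger_gap: 0.82
```

```bash
python3 - <<'E'
from h import *
st(); c=Cam('side'); crop(c.im,300,210,110,90,6,'pics/g1.png')
E
```

```text
t 3.67 p [ 5.097e+02 -2.240e+02  5.000e-01] yawz 129.5 down [ 0. -0. -1.] F [-0.3  0.8  0.7] T [-0.03  0.02 -0.02] gap 69.7 q [-0.53  0.52 -0.34  0.71 -0.   -1.22]
```

View pics/g1.png

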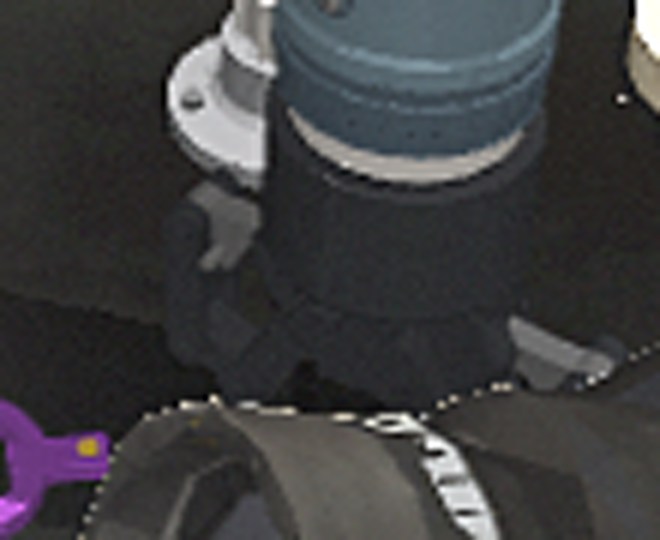

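The side view of the grip is hidden by the microscope, so I go on by feel.

Call:
play_rows:
  motion:
    - [[0.2, 0, 0], [0, 0, 0], 0.18]
    - [[0.3, 0, 0], [0, 0, 0], 0.18]
    - [[0.4, 0, 0], [0, 0, 0], 0.18]
    - [[0.4, 0, 0], [0, 0, 0], 0.18]

```text
time: 4.22
tool_pos: [0.5095, -0.2239, -0.0038]
ee_rot: [0.734, 1.571, 2.995]
ft_force: [0.8, -0.6, -1.2]
finger_gap: 0.819
```

Call:
play_rows:
  motion:
    - [[0.1, 0, 0], [0, 0, 0], 0.18]
    - [[0.2, 0, 0], [0, 0, 0], 0.18]
    - [[0.2, 0, 0], [0, 0, 0], 0.18]

```text
time: 4.6
tool_pos: [0.5095, -0.2239, -0.0058]
ee_rot: [0.86, 1.571, 3.121]
ft_force: [-1.0, 0.5, 0.2]
finger_gap: 0.82
```

Call:
play_rows:
  motion:
    - [[-0.2, 0, 0], [0, 0, 0], 0.18]
    - [[-0.2, 0, 0], [0, 0, 0], 0.35]
    - [[-0.2, 0, 0], [0, 0, 0], 0.4]
    - [[-0.2, 0, 0], [0, 0, 0], 0.4]
    - [[-0.2, 0, 0], [0, 0, 0], 0.4]
    - [[-0.2, 0, 0], [0, 0, 0], 0.4]
  newtons: 40

```text
time: 5.35
tool_pos: [0.51, -0.2242, -0.003]
ee_rot: [-2.832, 1.57, -0.571]
ft_force: [-1.8, 0.5, 4.9]
finger_gap: 0.685
```

```bash
python3 - <<'E'
from h import *
st()
E
```

```text
t 5.35 p [ 510.  -224.2   -3. ] yawz 129.5 down [ 0.001 -0.001 -1.   ] F [-1.8  0.5  4.9] T [0.17 0.33 0.06] gap 58.3 q [-0.53  0.52 -0.34  0.7  -0.   -1.22]
```

Call:
play_rows:
  motion:
    - [[-2, 0, 0], [0, 0, 0], 0.4]
    - [[-5, 0, 0], [0, 0, 0], 0.4]
    - [[-9, 0, 0], [0, 0, 0], 0.4]
    - [[-13, 0, 0], [0, 0, 0], 0.4]
    - [[-13, 0, 0], [0, 0, 0], 0.4]

```text
time: 5.98
tool_pos: [0.512, -0.2253, 0.1295]
ee_rot: [-2.798, 1.564, -0.537]
ft_force: [1.0, 0.1, -1.8]
finger_gap: 0.688
```

```bash
python3 - <<'E'
from h import *
st(); plan([.557,-.0217,.12],96)
E
```

```text
t 5.97 p [ 512.  -225.3  129.5] yawz 129.5 down [ 0.006 -0.004 -1.   ] F [ 1.   0.1 -1.8] T [-0.02 -0.03 -0.03] gap 58.5 q [-0.53  0.39 -0.17  1.   -0.   -1.22]
shift cm [  0.91 -16.43  12.84] turn [33.5 -0.3  0.2]
```

Call:
play_rows:
  motion:
    - [[0, -4, 3.1], [8, 0, 0], 0.4]
    - [[0, -8, 6.2], [16, 0, 0], 0.4]
    - [[0, -12, 9.4], [24, 0, 0], 0.4]
    - [[0, -15, 11.7], [30, 0, 0], 0.4]
    - [[0.6, -16.4, 12.8], [33.5, 0, 0], 0.4]
    - [[0.6, -16.4, 12.8], [33.5, 0, 0], 0.4]
    - [[0.6, -16.4, 12.8], [33.5, 0, 0], 0.4]

```text
time: 6.85
tool_pos: [0.5538, -0.0214, 0.1194]
ee_rot: [1.658, 1.569, -2.948]
ft_force: [0.9, -1.0, -0.8]
finger_gap: 0.688
```

```bash
python3 - <<'E'
from h import *
st(); plan([.557,-.0217,.085],96)
c=Cam('side');t=Cam('top')
a=cv2.resize(c.im[170:260,300:400],(400,360),interpolation=2);b=cv2.resize(t.im[145:235,285:385],(400,360),interpolation=2)
cv2.imwrite('pics/a1.png',np.hstack([a,b])[:,:,::-1])
E
```

```text
t 6.85 p [553.8 -21.4 119.4] yawz 96.1 down [-0.002 -0.    -1.   ] F [ 0.9 -1.  -0.8] T [0.03 0.   0.01] gap 58.5 q [-0.15  0.39 -0.19  0.99 -0.   -0.26]
shift cm [ 3.44 -0.32 -0.06] turn [ 0.1 -0.  -0.1]
```

View pics/a1.png

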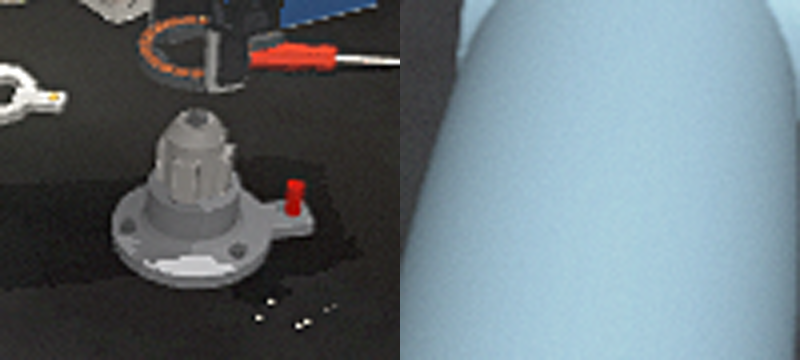

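The disc is held level at the fingertips. In the side view its left edge is at about (334.5,182), and the hub's top is at (349.5,198). I check these against the calibration.

```bash
python3 - <<'E'
from h import *
c=Cam('side')
print('hubtop pred',c.px([.557,-.0217,.082]), 'pin',c.px([.6139,-.0269,.03]),'meas (373.7,215.5)')
th=np.radians(np.arange(0,360,10))
for z in(.122,.13):
  q=c.px(np.c_[.5538+.03*np.cos(th),-.0214+.03*np.sin(th),np.full(36,z)]); print(z,q.min(0),q.max(0))
print('per mm x',c.px([.558,-.0217,.082])-c.px([.557,-.0217,.082]))
# hub column edges at several rows: silhouettes
g=cv2.cvtColor(c.im,cv2.COLOR_RGB2GRAY)
for r in range(196,226,3): print(r,g[r,330:372])
E
```

```text
hubtop pred [[349.28429322 199.52220505]] pin [[372.49859783 215.29901735]] meas (373.7,215.5)
0.122 [334.48465626 176.7956302 ] [362.83304695 192.21117385]
0.13 [334.56687521 173.66049259] [363.07629222 188.96965491]
per mm x [[ 0.4312617  -0.07513429]]
196 [54 56 54 54 55 56 54 54 55 53 54 53 52 53 52 46 49 48 48 46 48 48 47 50
 48 51 49 49 47 51 52 48 49 48 48 51 49 50 46 50 49 47]
199 [ 50  57  53  48  52  53  53  51  54  51  56  51  51  51 121 137 109  79
  77  77  91  89 163 151  78  45  48  48  47  52  47  49  53  49  48  48
  52  50  50  47  46  47]
202 [ 48  50  50  50  46  53  50  52  47  51  44  75 112 115 121 123 132 134
 128 123 119 131 132 127 130 122  94  51  46  48  46  48  50  44  45  51
  50  49  50  47  47  49]
205 [ 48  53  50  50  46  46  47  45  42  72 138 113  93 121 130 133 136 139
 141 142 142 138 134 134 128 127  74  45  41  44  48  48  52  50  47  50
  46  48  47  49  47  47]
208 [ 43  46  48  43  43  47  46  45  35 102 130 109 101 107 111 115 118 118
 121 121 122 123 116 116 116 131 162 151  78  42  48  44  47  47  51  46
  49  48  47  52  47  43]
211 [ 44
[... 171 characters left out ...]
 [ 44  39  43  33  29  27  23 102 108 125 129 100 101 129 125 120 123 125
 125 105 122 121 124 121 126 127 126 103 139  92  37  29  33  35  36  33
  35  35  33  31  35  29]
217 [ 27  24  24  60 105 108  94  91 108 107 106 106 108 120 120 122 123 125
 128 109 122 127 123 117 124 126 102 127 132 136 111  57  25  27  26  30
  31  31  30  31  25  41]
220 [107 106 101 102 101 108  84  73  82  84 103 108 109  77 107 116 119 126
 120 132 133 132 133 130 129 132 133 124  91  86 122 126 126 134 112  44
  46  66  82 113 125  90]
223 [107 104 104 105 105  88  79  77  80  87  89  92  94  96  98  96  98  97
  97 101 100 104  99  99 102 101  98  94  89  94 111 130 128 127 126 127
 127 129 130 128 138  93]
```

Call:
play_rows:
  motion:
    - [[1.5, -0.3, 0], [0, 0, 0], 0.4]
    - [[3, -0.3, 0], [0, 0, 0], 0.4]
    - [[3.5, -0.3, 0], [0, 0, 0], 0.4]
    - [[4, -0.3, 0], [0, 0, 0], 0.4]
    - [[4.2, -0.3, 0], [0, 0, 0], 0.4]
    - [[4.2, -0.3, 0], [0, 0, 0], 0.4]

```text
time: 7.75
tool_pos: [0.5577, -0.0205, 0.0784]
ee_rot: [-2.093, 1.571, -0.416]
ft_force: [0.4, -0.0, -1.3]
finger_gap: 0.687
```

```bash
python3 - <<'E'
from h import *
st(); plan([.557,-.0217,.070],96)
E
```

```text
t 7.75 p [557.7 -20.5  78.4] yawz 96.0 down [ 0. -0. -1.] F [ 0.4 -0.  -1.3] T [-0.08  0.01 -0.08] gap 58.4 q [-0.15  0.44 -0.24  0.89 -0.   -0.26]
shift cm [ 0.84  0.08 -0.11] turn [ 0. -0.  0.]
```

Call:
play_rows:
  motion:
    - [[0.2, 0.05, -0.1], [0, 0, 0], 0.4]
    - [[0.4, 0.05, -0.1], [0, 0, 0], 0.4]
    - [[0.6, 0.05, -0.1], [0, 0, 0], 0.4]
    - [[0.8, 0.05, -0.1], [0, 0, 0], 0.4]
    - [[1.0, 0.05, -0.1], [0, 0, 0], 0.4]
    - [[1.0, 0.05, -0.1], [0, 0, 0], 0.4]

```text
time: 8.5
tool_pos: [0.557, -0.0216, 0.068]
ee_rot: [1.555, 1.57, -3.052]
ft_force: [-0.4, 0.0, -2.2]
finger_gap: 0.688
```

```bash
python3 - <<'E'
from h import *
st()
E
```

```text
t 8.5 p [557.  -21.6  68. ] yawz 96.0 down [-0. -0. -1.] F [-0.4  0.  -2.2] T [ 0.02 -0.   -0.01] gap 58.5 q [-0.15  0.44 -0.26  0.87 -0.   -0.26]
```

Call:
play_rows:
  motion:
    - [[0.2, 0, 0], [0, 0, 0], 0.4]
    - [[0.4, 0, 0], [0, 0, 0], 0.4]
    - [[0.5, 0, 0], [0, 0, 0], 0.4]
    - [[0.6, 0, 0], [0, 0, 0], 0.4]
    - [[0.6, 0, 0], [0, 0, 0], 0.4]

```text
time: 9.12
tool_pos: [0.5572, -0.0216, 0.0622]
ee_rot: [2.267, 1.571, -2.34]
ft_force: [-0.4, -0.4, -1.2]
finger_gap: 0.689
```

```bash
python3 - <<'E'
from h import *
st()
E
```

```text
t 9.12 p [557.2 -21.6  62.2] yawz 96.0 down [-0. -0. -1.] F [-0.4 -0.4 -1.2] T [-0.    0.03  0.  ] gap 58.5 q [-0.15  0.45 -0.27  0.85 -0.   -0.26]
```

Call:
play_rows:
  motion:
    - [[0.1, 0, 0], [0, 0, 0], 0.4]
    - [[0.2, 0, 0], [0, 0, 0], 0.4]
    - [[0.3, 0, 0], [0, 0, 0], 0.4]
    - [[0.3, 0, 0], [0, 0, 0], 0.4]

```text
time: 9.62
tool_pos: [0.5572, -0.0216, 0.0592]
ee_rot: [2.274, 1.571, -2.333]
ft_force: [0.5, 0.8, -0.6]
finger_gap: 0.688
```

```bash
python3 - <<'E'
from h import *
st()
E
```

```text
t 9.62 p [557.2 -21.6  59.2] yawz 96.0 down [-0. -0. -1.] F [ 0.5  0.8 -0.6] T [-0.03 -0.   -0.  ] gap 58.5 q [-0.15  0.45 -0.27  0.85 -0.   -0.26]
```

Call:
play_rows:
  motion:
    - [[0.2, 0, 0], [0, 0, 0], 0.4]
    - [[0.4, 0, 0], [0, 0, 0], 0.4]
    - [[0.5, 0, 0], [0, 0, 0], 0.4]
    - [[0.6, 0, 0], [0, 0, 0], 0.4]
    - [[0.6, 0, 0], [0, 0, 0], 0.4]

```text
time: 10.25
tool_pos: [0.5572, -0.0216, 0.0532]
ee_rot: [2.654, 1.571, -1.953]
ft_force: [0.2, -0.5, -2.0]
finger_gap: 0.681
```

```bash
python3 - <<'E'
from h import *
st()
c=Cam('side'); crop(c.im,300,160,100,90,7,'pics/b1.png')
E
```

```text
t 10.25 p [557.2 -21.6  53.2] yawz 96.0 down [-0. -0. -1.] F [ 0.2 -0.5 -2. ] T [ 0.03 -0.02  0.01] gap 57.9 q [-0.15  0.46 -0.28  0.83 -0.   -0.26]
```

View pics/b1.png

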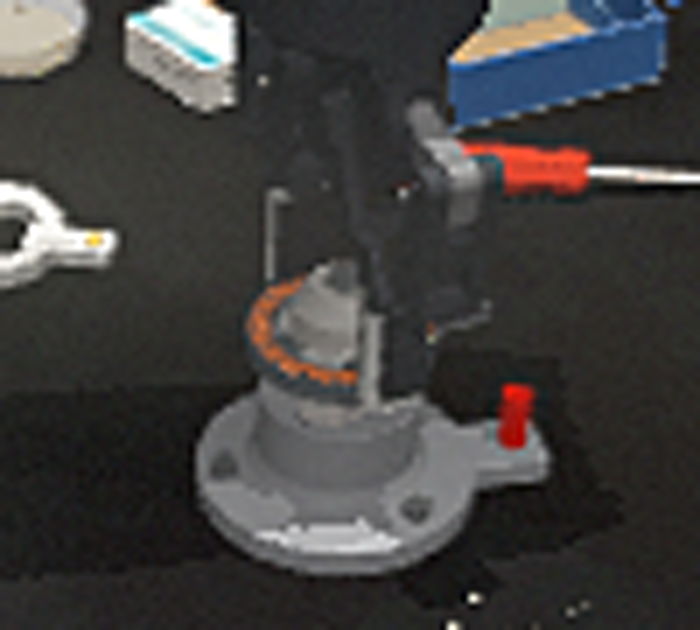

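The side view shows the disc over the hub's teeth and level, still above the seat, with its tab on the pin side behind the finger. I lower it the rest of the way.

Call:
play_rows:
  motion:
    - [[0.3, 0, 0], [0, 0, 0], 0.4]
    - [[0.6, 0, 0], [0, 0, 0], 0.4]
    - [[0.8, 0, 0], [0, 0, 0], 0.4]
    - [[1.0, 0, 0], [0, 0, 0], 0.4]
    - [[1.1, 0, 0], [0, 0, 0], 0.4]
    - [[1.2, 0, 0], [0, 0, 0], 0.4]
    - [[1.3, 0, 0], [0, 0, 0], 0.4]
    - [[1.3, 0, 0], [0, 0, 0], 0.4]

```text
time: 11.3
tool_pos: [0.5572, -0.0216, 0.0402]
ee_rot: [2.987, 1.571, -1.62]
ft_force: [0.0, -0.4, -0.2]
finger_gap: 0.688
```

```bash
python3 - <<'E'
from h import *
st()
E
```

```text
t 11.3 p [557.2 -21.6  40.2] yawz 96.0 down [-0. -0. -1.] F [ 0.  -0.4 -0.2] T [-0.08 -0.09 -0.  ] gap 58.5 q [-0.15  0.47 -0.29  0.8  -0.   -0.26]
```

Call:
play_rows:
  motion:
    - [[0.1, 0, 0], [0, 0, 0], 0.4]
    - [[0.2, 0, 0], [0, 0, 0], 0.4]
    - [[0.3, 0, 0], [0, 0, 0], 0.4]
    - [[0.35, 0, 0], [0, 0, 0], 0.4]
    - [[0.35, 0, 0], [0, 0, 0], 0.4]

```text
time: 11.92
tool_pos: [0.5572, -0.0216, 0.037]
ee_rot: [-2.731, 1.571, -1.055]
ft_force: [-0.5, -0.1, 2.0]
finger_gap: 0.684
```

```bash
python3 - <<'E'
from h import *
st()
E
```

```text
t 11.93 p [557.2 -21.6  37. ] yawz 96.0 down [ 0. -0. -1.] F [-0.5 -0.1  2. ] T [0.02 0.29 0.  ] gap 58.1 q [-0.15  0.48 -0.3   0.8  -0.   -0.26]
```

Call:
play_rows:
  motion:
    - [[0, 0, 0], [0, 0, 0], 0.2]
    - [[0, 0, 0], [0, 0, 0], 0.1]
    - [[0, 0, 0], [0, 0, 0], 0.1]
    - [[-2, 0, 0], [0, 0, 0], 0.1]
    - [[-6, 0, 0], [0, 0, 0], 0.1]
    - [[-11, 0, 0], [0, 0, 0], 0.1]
    - [[-13, 0, 0], [0, 0, 0], 0.1]
    - [[-13, 0, 0], [0, 0, 0], 0.1]

```text
time: 12.92
tool_pos: [0.5588, -0.0218, 0.1687]
ee_rot: [-1.844, 1.566, -0.168]
ft_force: [-0.3, -0.2, -0.9]
finger_gap: 0.899
```

```bash
python3 - <<'E'
from h import *
st(); plan([.4793,.1484,.16],-120.5)
E
```

```text
t 12.93 p [558.8 -21.8 168.7] yawz 96.0 down [ 0.004 -0.001 -1.   ] F [-0.3 -0.2 -0.9] T [-0.04 -0.01 -0.01] gap 76.4 q [-0.15  0.37 -0.1   1.1  -0.   -0.26]
shift cm [ 0.82  6.12 17.76] turn [-143.5   -0.3    0. ]
```

Call:
play_rows:
  motion:
    - [[0, 2, 5.5], [-10.5, 0, 0], 0.1]
    - [[0, 4, 11], [-21, 0, 0], 0.1]
    - [[0, 6, 16.5], [-31.5, 0, 0], 0.1]
    - [[0, 6.1, 17.7], [-42, 0, 0], 0.1]
    - [[1, 6.1, 17.7], [-52.5, 0, 0], 0.1]
    - [[2, 6.1, 17.7], [-63, 0, 0], 0.1]
    - [[3, 6.1, 17.7], [-73.5, 0, 0], 0.1]
    - [[4, 6.1, 17.7], [-84, 0, 0], 0.1]
    - [[5, 6.1, 17.7], [-94, 0, 0], 0.1]
    - [[6, 6.1, 17.7], [-104, 0, 0], 0.1]

```text
time: 14.18
tool_pos: [0.4765, 0.1478, 0.1046]
ee_rot: [-0.149, 1.568, -2.935]
ft_force: [-0.7, 0.0, -0.1]
finger_gap: 0.899
```

```bash
python3 - <<'E'
from h import *
st(); plan([.4793,.1484,.05],-120.5)
E
```

```text
t 14.18 p [476.5 147.8 104.6] yawz -159.6 down [-0.003 -0.001 -1.   ] F [-0.7  0.  -0.1] T [ 0.   -0.03  0.02] gap 76.4 q [ 0.17  0.31 -0.36  0.9  -0.   -1.75]
shift cm [ 5.46  0.04 -0.31] turn [-39.1   0.2   0.1]
```

Call:
play_rows:
  motion:
    - [[1, 0, 0], [-10, 0, 0], 0.1]
    - [[3, 0, 0], [-20, 0, 0], 0.1]
    - [[5, 0, 0], [-30, 0, 0], 0.1]
    - [[6, 0, 0], [-39.5, 0, 0], 0.1]
    - [[6, 0, 0], [-39.5, 0, 0], 0.1]
    - [[6, 0, 0], [-39.5, 0, 0], 0.1]

```text
time: 14.92
tool_pos: [0.4775, 0.1479, 0.0464]
ee_rot: [-0.773, 1.57, -2.877]
ft_force: [0.4, -0.0, -0.5]
finger_gap: 0.901
```

```bash
python3 - <<'E'
from h import *
st(); plan([.4793,.1484,-.004],-120.5)
c=Cam('side'); a=cv2.resize(c.im[150:220,260:340],(480,420),interpolation=2)
c=Cam('top'); b=cv2.resize(c.im[160:230,295:365],(420,420),interpolation=2); 
cv2.imwrite('pics/d1.png',np.hstack([a[:,:380],b])[:,:,::-1])
E
```

```text
t 14.93 p [477.5 147.9  46.4] yawz -120.6 down [-0.001 -0.    -1.   ] F [ 0.4 -0.  -0.5] T [-0.03  0.08  0.  ] gap 76.6 q [ 0.17  0.37 -0.44  0.76 -0.   -2.43]
shift cm [ 5.04  0.14 -0.14] turn [-0.1  0.   0. ]
```

View pics/d1.png

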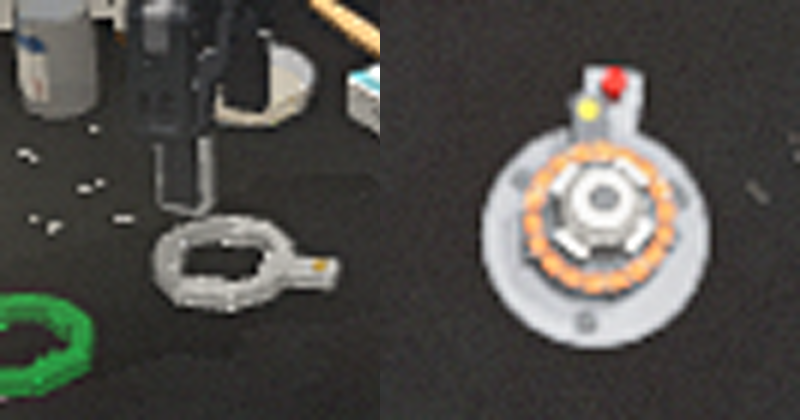

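The disc lies flat on the seat with its tab (yellow dot at about (329.7,178)) about 10° left of the pin. The steel plate is undisturbed between the open fingers. I pick it up next.

Call:
play_rows:
  motion:
    - [[2, 0.1, -0.1], [0, 0, 0], 0.15]
    - [[4, 0.1, -0.1], [0, 0, 0], 0.18]
    - [[4.6, 0.1, -0.1], [0, 0, 0], 0.18]
    - [[5, 0.1, -0.1], [0, 0, 0], 0.18]
    - [[5, 0.1, -0.1], [0, 0, 0], 0.18]
    - [[5, 0.1, -0.1], [0, 0, 0], 0.18]

```text
time: 15.78
tool_pos: [0.4799, 0.1485, -0.0026]
ee_rot: [2.208, 1.57, 0.105]
ft_force: [0.5, 0.8, -0.5]
finger_gap: 0.819
```

```bash
python3 - <<'E'
from h import *
st(); plan([.4793,.1484,-.003],-120.5)
E
```

```text
t 15.78 p [479.9 148.5  -2.6] yawz -120.5 down [ 0.001  0.    -1.   ] F [ 0.5  0.8 -0.5] T [-0.01  0.02 -0.02] gap 69.7 q [ 0.17  0.44 -0.5   0.64 -0.   -2.44]
shift cm [ 0.04 -0.04  0.03] turn [ 0.  -0.  -0.1]
```

Call:
play_rows:
  motion:
    - [[0.05, -0.04, 0.03], [0, 0, 0], 0.25]
    - [[0.05, -0.04, 0.03], [0, 0, 0], 0.4]
    - [[0.05, -0.04, 0.03], [0, 0, 0], 0.4]
    - [[0.05, -0.04, 0.03], [0, 0, 0], 0.4]
    - [[0.05, -0.04, 0.03], [0, 0, 0], 0.4]
    - [[-3, -0.04, 0.03], [0, 0, 0], 0.4]
    - [[-7, -0.04, 0.03], [0, 0, 0], 0.4]
    - [[-12, -0.04, 0.03], [0, 0, 0], 0.4]
    - [[-14, -0.04, 0.03], [0, 0, 0], 0.4]
    - [[-14, -0.04, 0.03], [0, 0, 0], 0.4]
  newtons: 40

```text
time: 17.02
tool_pos: [0.4802, 0.1486, 0.1383]
ee_rot: [2.282, 1.567, 0.18]
ft_force: [-0.2, 0.2, -1.6]
finger_gap: 0.684
```

```bash
python3 - <<'E'
from h import *
st(); plan([.5572,-.0216,.12],96)
c=Cam('side'); crop(c.im,230,110,110,90,6,'pics/e1.png')
E
```

```text
t 17.02 p [480.2 148.6 138.3] yawz -120.5 down [ 0.004  0.001 -1.   ] F [-0.2  0.2 -1.6] T [-0.03 -0.01 -0.03] gap 58.2 q [ 0.17  0.28 -0.31  0.98  0.   -2.44]
shift cm [ 1.85 15.26 10.78] turn [ 1.435e+02 -3.000e-01  1.000e-01]
```

View pics/e1.png

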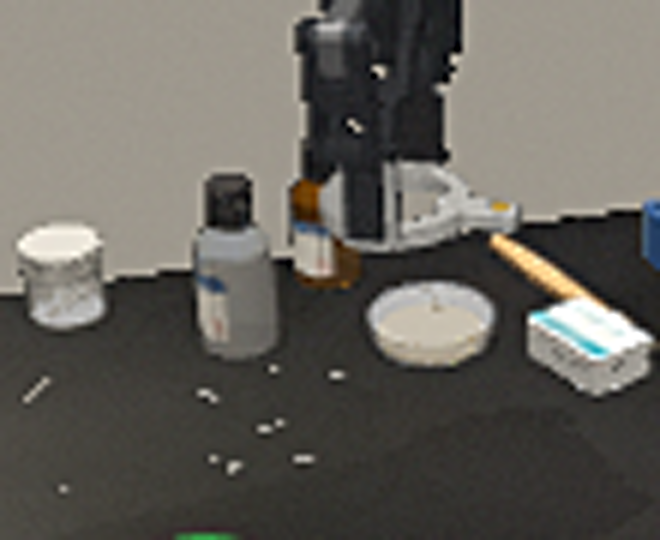

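The plate is held level and straight, tab dot at about (313,145). I carry it over and turn it through the long way.

Call:
play_rows:
  motion:
    - [[0, 2, 1.4], [10.3, 0, 0], 0.4]
    - [[0, 4, 2.8], [20.6, 0, 0], 0.4]
    - [[0, 6, 4.2], [30.9, 0, 0], 0.4]
    - [[0, 8, 5.6], [41.2, 0, 0], 0.4]
    - [[0, 10, 7], [51.5, 0, 0], 0.4]
    - [[0, 12, 8.4], [61.8, 0, 0], 0.4]
    - [[0, 14, 9.8], [72, 0, 0], 0.4]
    - [[0, 15.3, 10.8], [82, 0, 0], 0.4]
    - [[0, 15.3, 10.8], [92, 0, 0], 0.4]
    - [[0, 15.3, 10.8], [102, 0, 0], 0.4]

```text
time: 18.32
tool_pos: [0.5544, -0.0224, 0.1342]
ee_rot: [0.588, 1.566, 2.983]
ft_force: [-0.4, 0.2, -1.1]
finger_gap: 0.68
```

Call:
play_rows:
  motion:
    - [[0, 0, 0], [10, 0, 0], 0.4]
    - [[0, 0, 0], [20, 0, 0], 0.4]
    - [[0, 0, 0], [30, 0, 0], 0.4]
    - [[0, 0, 0], [41.5, 0, 0], 0.4]
    - [[1, 0, 0], [41.5, 0, 0], 0.4]
    - [[1.5, 0, 0], [41.5, 0, 0], 0.4]
    - [[1.5, 0, 0], [41.5, 0, 0], 0.4]

```text
time: 19.2
tool_pos: [0.5548, -0.0221, 0.1204]
ee_rot: [1.326, 1.568, 3.004]
ft_force: [0.0, -0.2, -0.8]
finger_gap: 0.686
```

```bash
python3 - <<'E'
from h import *
st(); plan([.5572,-.0216,.08],96)
E
```

```text
t 19.2 p [554.8 -22.1 120.4] yawz 96.1 down [-0.003  0.    -1.   ] F [ 0.  -0.2 -0.8] T [-0.06 -0.   -0.  ] gap 58.3 q [-0.15  0.4  -0.18  0.99 -0.   -0.26]
shift cm [ 4.04 -0.25  0.03] turn [ 0.1  0.  -0.1]
```

Call:
play_rows:
  motion:
    - [[1.5, -0.22, 0], [0, 0, 0], 0.4]
    - [[3, -0.22, 0], [0, 0, 0], 0.4]
    - [[3.7, -0.22, 0], [0, 0, 0], 0.4]
    - [[4, -0.22, 0], [0, 0, 0], 0.4]
    - [[4, -0.22, 0], [0, 0, 0], 0.4]
    - [[4, -0.22, 0], [0, 0, 0], 0.4]

```text
time: 19.95
tool_pos: [0.5585, -0.0222, 0.0823]
ee_rot: [-1.898, 1.57, -0.222]
ft_force: [-0.2, 0.5, -0.9]
finger_gap: 0.689
```

```bash
python3 - <<'E'
from h import *
st(); plan([.5572,-.0216,.068],96)
E
```

```text
t 19.95 p [558.5 -22.2  82.3] yawz 96.0 down [ 0.001 -0.    -1.   ] F [-0.2  0.5 -0.9] T [ 0.02 -0.06 -0.03] gap 58.6 q [-0.15  0.43 -0.24  0.9  -0.   -0.26]
shift cm [1.43 0.13 0.07] turn [ 0.  -0.   0.1]
```

Call:
play_rows:
  motion:
    - [[0.2, 0.12, 0.06], [0, 0, 0], 0.4]
    - [[0.5, 0.12, 0.06], [0, 0, 0], 0.4]
    - [[0.8, 0.12, 0.06], [0, 0, 0], 0.4]
    - [[1.1, 0.12, 0.06], [0, 0, 0], 0.4]
    - [[1.4, 0.12, 0.06], [0, 0, 0], 0.4]
    - [[1.4, 0.12, 0.06], [0, 0, 0], 0.4]
    - [[1.4, 0.12, 0.06], [0, 0, 0], 0.4]

```text
time: 20.82
tool_pos: [0.5569, -0.0217, 0.0678]
ee_rot: [-2.927, 1.571, -1.25]
ft_force: [0.0, 0.3, -0.4]
finger_gap: 0.685
```

```bash
python3 - <<'E'
from h import *
st(); plan([.5572,-.0216,.06],96)
E
```

```text
t 20.82 p [556.9 -21.7  67.8] yawz 96.0 down [ 0. -0. -1.] F [ 0.   0.3 -0.4] T [ 0.    0.03 -0.02] gap 58.3 q [-0.15  0.44 -0.26  0.87 -0.   -0.26]
shift cm [ 0.78 -0.03  0.  ] turn [ 0. -0.  0.]
```

Over the cone without contact. I go down past the tooth tops slowly.

Call:
play_rows:
  motion:
    - [[0.2, 0, 0], [0, 0, 0], 0.4]
    - [[0.4, 0, 0], [0, 0, 0], 0.4]
    - [[0.5, 0, 0], [0, 0, 0], 0.4]
    - [[0.6, 0, 0], [0, 0, 0], 0.4]
    - [[0.7, 0, 0], [0, 0, 0], 0.4]
    - [[0.7, 0, 0], [0, 0, 0], 0.4]

```text
time: 21.58
tool_pos: [0.5566, -0.0217, 0.0606]
ee_rot: [1.937, 1.57, -2.67]
ft_force: [-0.9, -1.0, -2.0]
finger_gap: 0.683
```

Call:
play_rows:
  motion:
    - [[0.1, 0, 0], [0, 0, 0], 0.4]
    - [[0.2, 0, 0], [0, 0, 0], 0.4]
    - [[0.3, 0, 0], [0, 0, 0], 0.4]
    - [[0.3, 0, 0], [0, 0, 0], 0.4]

```text
time: 22.08
tool_pos: [0.5565, -0.0217, 0.0576]
ee_rot: [1.927, 1.57, -2.68]
ft_force: [-1.6, -1.1, -1.2]
finger_gap: 0.688
```

Call:
play_rows:
  motion:
    - [[0.2, -0.06, 0], [0, 0, 0], 0.4]
    - [[0.4, -0.06, 0], [0, 0, 0], 0.4]
    - [[0.6, -0.06, 0], [0, 0, 0], 0.4]
    - [[0.7, -0.06, 0], [0, 0, 0], 0.4]
    - [[0.8, -0.06, 0], [0, 0, 0], 0.4]
    - [[0.8, -0.06, 0], [0, 0, 0], 0.4]

```text
time: 22.82
tool_pos: [0.5567, -0.0217, 0.0494]
ee_rot: [1.789, 1.569, -2.818]
ft_force: [-4.4, -2.4, 1.0]
finger_gap: 0.686
```

```bash
python3 - <<'E'
from h import *
st()
E
```

```text
t 22.82 p [556.7 -21.7  49.4] yawz 96.0 down [-0.001 -0.    -1.   ] F [-4.4 -2.4  1. ] T [-0.41  0.93  0.08] gap 58.3 q [-0.15  0.46 -0.28  0.83 -0.   -0.26]
```

Call:
play_rows:
  motion:
    - [[0, 0.06, -0.03], [0, 0, 0], 0.4]
    - [[0, 0.12, -0.05], [0, 0, 0], 0.4]
    - [[0, 0.12, -0.05], [0, 0, 0], 0.4]

```text
time: 23.2
tool_pos: [0.5565, -0.0219, 0.0496]
ee_rot: [-0.75, 1.57, 0.926]
ft_force: [-1.3, 0.1, -2.5]
finger_gap: 0.688
```

```bash
python3 - <<'E'
from h import *
st()
E
```

```text
t 23.2 p [556.5 -21.9  49.6] yawz 96.0 down [ 0.     0.001 -1.   ] F [-1.3  0.1 -2.5] T [-0.03  0.31  0.07] gap 58.5 q [-0.15  0.46 -0.28  0.82  0.   -0.26]
```

Side force gone. The home position is at about z = 0.045, so I go 5 mm further down.

Call:
play_rows:
  motion:
    - [[0.1, 0.04, 0], [0, 0, 0], 0.4]
    - [[0.2, 0.04, 0], [0, 0, 0], 0.4]
    - [[0.3, 0.04, 0], [0, 0, 0], 0.4]
    - [[0.4, 0.04, 0], [0, 0, 0], 0.4]
    - [[0.5, 0.04, 0], [0, 0, 0], 0.4]
    - [[0.5, 0.04, 0], [0, 0, 0], 0.4]

```text
time: 23.95
tool_pos: [0.5562, -0.0222, 0.045]
ee_rot: [-1.656, 1.57, 0.02]
ft_force: [-0.2, 0.9, 1.7]
finger_gap: 0.687
```

```bash
python3 - <<'E'
from h import *
st()
c=Cam('side'); crop(c.im,300,160,100,90,7,'pics/f1.png')
E
```

```text
t 23.95 p [556.2 -22.2  45. ] yawz 96.0 down [ 0.001  0.    -1.   ] F [-0.2  0.9  1.7] T [0.19 0.17 0.06] gap 58.4 q [-0.15  0.47 -0.29  0.81  0.   -0.26]
```

View pics/f1.png

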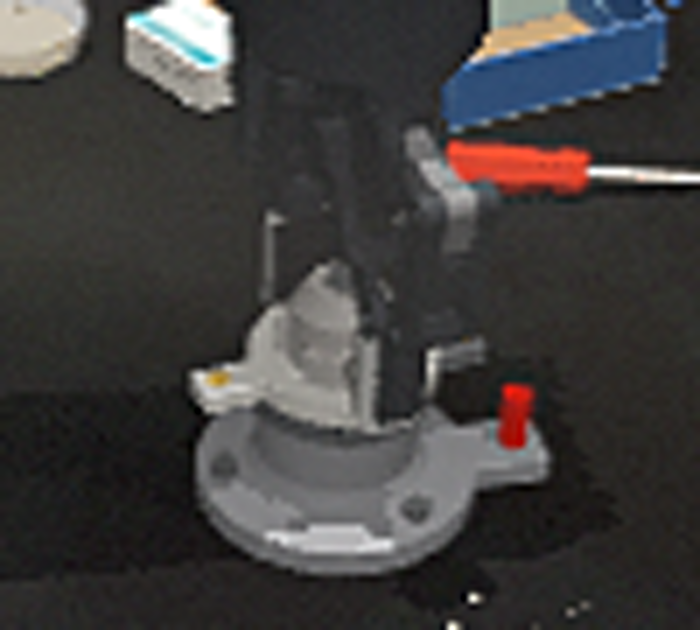

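The plate is on the hub with its tab (about (331,214)) opposite the pin, and contact force has begun at the expected height. I press lightly to confirm, then let go.

Call:
play_rows:
  motion:
    - [[0.1, 0, 0], [0, 0, 0], 0.4]
    - [[0.1, 0, 0], [0, 0, 0], 0.4]

```text
time: 24.25
tool_pos: [0.5563, -0.0222, 0.0449]
ee_rot: [-1.783, 1.57, -0.107]
ft_force: [-4.3, 1.4, 7.7]
finger_gap: 0.686
```

Call:
play_rows:
  motion:
    - [[-0.1, 0, 0], [0, 0, 0], 0.25]
    - [[-0.1, 0, 0], [0, 0, 0], 0.1]
    - [[-0.1, 0, 0], [0, 0, 0], 0.1]
    - [[-2, 0, 0], [0, 0, 0], 0.1]
    - [[-6, 0, 0], [0, 0, 0], 0.1]
    - [[-11, 0, 0], [0, 0, 0], 0.1]
    - [[-12, 4, 4], [0, 0, 0], 0.1]
    - [[-12, 8, 9], [0, 0, 0], 0.1]
    - [[-12, 11, 14], [0, 0, 0], 0.1]
    - [[-12, 11, 14], [0, 0, 0], 0.1]

```text
time: 25.5
tool_pos: [0.4287, 0.1076, 0.1636]
ee_rot: [1.363, 1.569, 3.045]
ft_force: [1.2, -0.4, -0.2]
finger_gap: 0.898
```

```bash
python3 - <<'E'
from h import *
st()
c=Cam('side'); a=cv2.resize(c.im[185:245,315:385],(420,360),interpolation=2)
t=Cam('top'); b=cv2.resize(t.im[160:225,300:365],(360,360),interpolation=2)
cv2.imwrite('pics/g9.png',np.hstack([a,b])[:,:,::-1])
print(t.px([[.557,-.0217,.056]]))
E
```

```text
t 25.5 p [428.7 107.6 163.6] yawz 96.3 down [-0.002  0.    -1.   ] F [ 1.2 -0.4 -0.2] T [-0.01 -0.02  0.03] gap 76.3 q [ 0.1   0.15 -0.4   1.02  0.   -0.01]
[[331.71929812 194.94925227]]
```

View pics/g9.png

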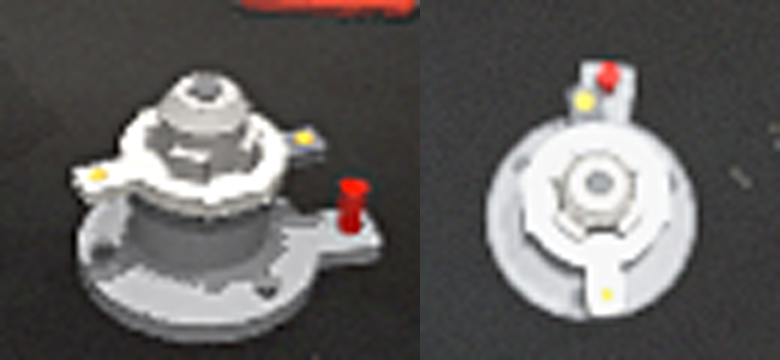

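```bash
python3 - <<'E'
from h import *
s=Cam('side');t=Cam('top')
def dot(c,x0,y0,x1,y1):
    h=c.im[y0:y1,x0:x1].astype(float); w=np.clip(np.minimum(h[...,0],h[...,1])-h[...,2]-40,0,None)
    y,x=np.mgrid[y0:y1,x0:x1]; return np.array([(w*x).sum(),(w*y).sum()])/w.sum()
P=lambda c:c.K@np.c_[c.M,c.t]
D={}
for n,a,b in(('steel',(325,208,340,220),(326,207,341,220)),('disc',(358,202,372,214),(323,173,333,184))):
    u,v=dot(s,*a),dot(t,*b); X=cv2.triangulatePoints(P(s),P(t),u,v)[:,0]; X=X[:3]/X[3]
    print(n,u,v,'xyz mm',X*1000,'reproj',s.px(X)[0]-u); D[n]=X
    d=t.ray(v,.056 if n=='steel' else .048)[0]; w=d[:2]-[.557,-.0217]; print('  angle',np.degrees(np.arctan2(w[1],w[0])),'r',np.hypot(*w))
E
```

```text
steel [330.83597884 213.63227513] [333.29361702 212.64255319] xyz mm [514.74720515 -25.59857692  55.56016327] reproj [ 0.33821683 -0.06351517]
  angle -174.5203747102349 r 0.04190332695365091
disc [365.17057569 207.56929638] [329.19614711 177.9089317 ] xyz mm [599.58091999 -15.67716183  47.0897995 ] reproj [ 0.15635754 -0.03448113]
  angle 7.982208701736248 r 0.04307337989406263
```

```bash
python3 -c "
from h import *
st(); print(robot.finish_job())"
```

```text
t 25.7 p [432.9 104.7 163.9] yawz 96.0 down [ 0.001 -0.    -1.   ] F [ 1.1 -0.2  0.1] T [-0.06 -0.    0.02] gap 76.4 q [ 0.1   0.15 -0.4   1.02 -0.   -0.01]
the job is handed in; nothing more can be done
None
```

The clutch is rebuilt and handed in at 25.7 s. The dark disc went on first with its tab on the pin side, then the steel plate with its tab opposite. Both were let go and the arm is clear of them.

- **Height:** the last check put the steel tab dot at 55.6 mm, where 56 is fully home, and the disc tab dot at 47.1 mm, where 48 is home.
- **Tab directions:** the disc's tab points at +8° and the steel plate's at −174.5°. That is 2.5° off exactly opposite, about what the tooth play and pixel error allow. The pin measured at about −5°, so the disc's tab stands roughly 11–13° from it, which is as close as the teeth allow.
- **Forces:** both plates went on without forcing. The highest readings were about 8 N vertically, when I pressed the steel plate lightly to confirm it was home, and about 5 N sideways. I eased the sideways force off before going on.
- **Not checked:** I did not measure the white bottle, black cap and eyepiece again at the end. The arm's path kept clear of them, and no unexpected contact showed in the force readings.

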